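# Present the notched filter slide for logging

### The arm

A 6-joint arm with a two-finger parallel gripper is mounted at the origin on a cart in front of the work surface, level with it; the furniture and walls round the work are solid. World frame = base frame: x ahead of the robot, y to its left, z up, the work surface at z = 0. Lengths are in m, angles in rad, forces in N, time in s.
With the tool pointing down it reaches from about 0.35 to 0.975 m from the base axis. Payload 4.9 kg.
Tool frame: the origin (TCP) lies between the finger pads, 19 mm behind the fingertips; this is the grasp point; z points along the fingers, y is the line along which they close (so a half turn about z gives the same grasp; the last joint's range is limited). The gripper opens to 85 mm and grips with 20 to 120 N. Pads are 22 mm wide; open, the fingers measure 114 mm over their backs; the gripper's body (76 mm by 85 mm) begins 54 mm behind the grasp point. The pads swing forward as they close: fully open they stand 13 mm farther back than shut.
Start: joints at [-1.406, 0.053, 1.613, -0, 1.476, -0.119], TCP at [0.175, -0.6, 0.25] pointing down, gripper open.
Joint ranges: [-3.01, 3.01], [-1.01, 2.22], [0.06, 2.58], [-1.02, 4.17], [0.09, 2.62], [-3.14, 3.14]. Speed limits (rad/s): [2.57, 2.57, 3.14, 3.14, 3.14, 3.14].

### API

Orientations are given as a rotation vector (axis times angle).
In Python, from station import ctrl gives the robot as it stands. The module is installed in compiled form; this text tells all that it offers.
- The arm moves only by the tool drive_tool, never from a script. Its argument "steps" is a list of rows, each an object with "translation": the shift along the tool's x, y, z normalised to -1 to 1, where 1 is 4 cm, a list of three; "angular": the turn, a rotation vector about the tool's x, y, z normalised to -1 to 1, where 1 is 8 degrees, a list of three; "gripper": the opening, from 0 (shut) to 1 (fully open). In form: [{"translation": [dx, dy, dz], "angular": [wx, wy, wz], "gripper": gripper}, ...]. A call has 1 to 8 rows; each row shifts and turns the commanded pose from where the row before left it, along the tool's axes as they then stand; what a row does not reach is not made up. A row lasts 1/8 s, in which the tool goes at most 62.5 mm and 10.7 degrees, less where a joint would pass 70% of its speed; a pose out of reach is approached as far as the arm can. A call with a number of a shift or a turn outside -1 to 1 is refused whole. A call with a gripper value outside its range is refused whole. The fingers move at their own pace and stop on an object; "force" is the grip in N (left out, the last holds). Time passes only in rows, so rows that do not move let the fingers close. It gives the time, the measured TCP pose, the force, the opening and the grip force at its end, in the units of the state.
- ctrl.get_obs(): the state, without advancing time (a new reading comes with each control period).
- ctrl.get_image(name): name is "scene" or "top"; returns a dict with "color" (400x640x3 uint8, red, green, blue), "depth" (400x640 float32, m along the optical axis (not along the pixel's ray), 0 where there is no reading), "fx", "fy", "cx", "cy" (pixels), "R" (3x3) and "t" (3): a world point X has camera coordinates R X + t. Camera axes: x right, y down, z forward; pixel columns grow to the right and rows downward; lengths in m; the calibration is good to about 2 mm. A picture is of the moment at which its call begins.
- ctrl.finish_job(): hands the job in; it is judged then, once.
The state is a dict: "t": time; "q": joint angles; "dq": joint speeds; "effort": joint torques, N m; "tool_pos": TCP position; "tool_rot": TCP orientation; "contact_force": force on the tool from outside, world axes, zero at the start; "wrist_torque": the same for the moment, N m; "opening": finger opening in m; "grip_force": force on a finger pad.
Only numpy, scipy, OpenCV 4.12 (cv2) and the standard library are available. Lean on these libraries where they do the work, as an engineer would, in place of code of your own. Each camera call takes 0.05 s, during which the arm holds its last target. There are 200 camera calls.

### The job

Two amber filter slides with a frosted end stand on edge in two round stands; take the one with a small notch cut out of the top corner of its frosted end, leaving the other slide where it is. Grip it only by its clear amber end, lift it out and bring it over the logbook, then lean it well over (about 45 degrees or flatter) so that the face with the blue-edged label looks up, clear of the book. Finish while still holding it there, steady and label up; do not put it down.

Things in the scene. Friction and masses are not known exactly. Their poses are not given: they have to be found in the camera images.
- notched_slide: Glass plate to present, 90 x 8 x 42 mm, 50 to 100 g, on edge in its stand, any yaw. Origin: middle of lower edge. +x along it to the frosted end, +y out of the label face, +z to the upper edge. Clear amber x -45 to 18 mm, frosted white 18 to 45; 10 mm square notch in the +x+z corner: facing the label, notch is upper left. Blue-edged white label 21 x 24 mm on the frosted end, +y face only.
- plain_slide: The other slide, same size, colours and label, no notch; stands on edge in the other stand. Same axes. To be left alone.
- stand_a: Fixed round grey stand of the notched slide, 106 mm wide, base 12 mm high; slot along its x between two black cheeks 76 mm long, 10.4 mm apart, tops 27 mm above the desk; end stops 20 mm high. The slide rests 12 mm above the desk, upper edge at 54 mm: its faces are free to grip from 27 to 54 mm. Origin: centre of underside.
- stand_b: A second stand of the same kind; holds the plain slide.
- logbook: Fixed white notebook lying flat, 210 x 152 x 14 mm, long side roughly along world y. Origin: centre of the underside; its x axis runs along the long side, z up. Behind it stands a fixed open carton, 0.29 m high (front face at world x 0.58, from y -0.08 to -0.40; flaps higher): keep the arm and gripper clear of it.
- label (a point): Centre of the label, on the +y face of the notched slide's frosted end: 31.5 mm along x from the slide's origin, 17 mm above its lower edge.

How it is judged:
On the way:
1. the notched slide is lifted clear of its stand in the fingers, held by its clear end (height (world z) of notched_slide above 0.04 m and contact force between notched_slide and stand_a below 0.05 N and contact force between the fingers and notched_slide above 0.5 N and x of the grasp point in the frame of notched_slide below 0.012 m), for 0.2 s.
At the end, for the whole second after the job is handed in: Fingers hold the notched slide by its clear end (TCP below x = 12 mm in its frame), label face within 60 deg of straight up, origin within 10 cm of the logbook's centre seen from above, slide and label 6 to 35 cm above the desk, still, off the book; plain slide within 12 mm of its start (contact force between the fingers and notched_slide above 0.5 N and x of the grasp point in the frame of notched_slide below 0.012 m and angle between notched_slide's own y axis and vertical below 1.05 rad and horizontal distance between notched_slide and logbook below 0.1 m and height (world z) of each of label, notched_slide above 0.06 m and height (world z) of notched_slide below 0.35 m and contact force between notched_slide and logbook below 0.05 N and linear speed of notched_slide below 0.03 m/s and angular speed of notched_slide below 0.3 rad/s and distance of plain_slide from where it was at the start of the episode below 0.012 m); the arm keeps its last pose, push and grip.
It fails at once if the plain slide is knocked or taken out of its place (distance of plain_slide from where it was at the start of the episode above 0.012 m).
It fails at once if the slide is held by its frosted end (height (world z) of notched_slide above 0.03 m and contact force between the fingers and notched_slide above 0.5 N and x of the grasp point in the frame of notched_slide above 0.016 m).
It also fails if it takes over 35 s, if anything falls off the work surface, if the arm or the gripper's body presses on something with over 40 N, if the wrist force passes 120 N, or if a joint passes its speed limit or range.

## Working session

There is one attempt and no reset: what is moved stays moved. The work goes in short steps, Python scripts to look and compute and a tool call to move; the robot and the scene stay as the last step left them, time stands still between calls to the robot, and variables do not carry over. Pictures are saved under pics/ and viewed, at most 10 in all, crops included, and the job is handed in when it is done.

Besides the shell and the picture viewer there is one more tool, called after "Request:" as name(argument=value, ...) on one line, values as JSON. drive_tool: Moves the arm, as the interface text tells. Its arguments: {"type":"object","properties":{"steps":{"type":"array"},"force":{"type":"number"}},"required":["steps"]}

```bash
mkdir -p pics
cat > h.py <<'E'
from station import ctrl
import numpy as np, cv2
from scipy.spatial.transform import Rotation as Ro
def cloud(im):
    v,u=np.mgrid[:400,:640]; d=im["depth"]
    c=np.stack([(u-im["cx"])/im["fx"]*d,(v-im["cy"])/im["fy"]*d,d],-1)
    w=(c-np.array(im["t"]))@np.array(im["R"]); w[d==0]=np.nan
    return w
def save(im,n): cv2.imwrite(n,im["color"][...,::-1])
E
python3 - <<'E'
from h import *
o=ctrl.get_obs(); print(o["tool_pos"],o["tool_rot"],o["opening"],o["t"])
for n in("scene","top"):
    im=ctrl.get_image(n); save(im,f"pics/{n}0.png"); np.savez(f"{n}0.npz",**im)
    print(n,-np.array(im["R"]).T@im["t"],im["R"][2],im["fx"])
E
```

```text
[ 0.17490443 -0.59940821  0.24876144] [-3.10795273e+00 -4.44050322e-01  1.00802303e-04] 0.08527936577794924 0.0
scene [-0.10285972  0.5143366   0.92411613] [ 0.50262829 -0.43363284 -0.74788191] 450.08553896625176
top [0.25961604 0.0070231  1.21330501] [ 0.20331937 -0.0108615  -0.97905223] 496.2165488684207
```

View pics/scene0.png

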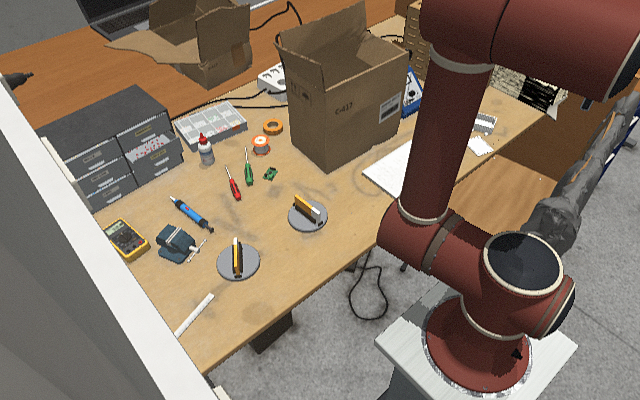

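View pics/top0.png

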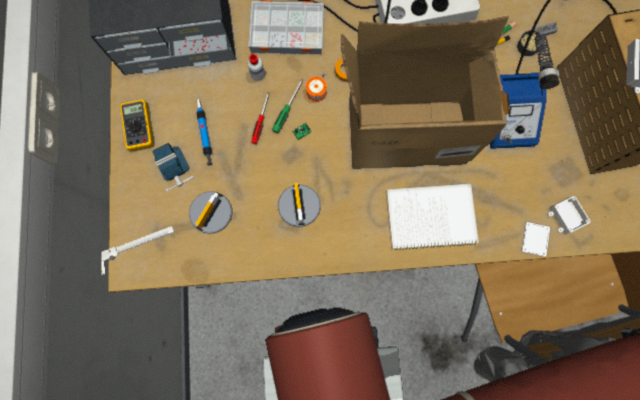

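The scene view shows stands at about (238,258) and (308,213). In the top view they are at (210,212) and (299,205), with the logbook at (432,216). I'll enlarge both slides.

Run:
```python
from h import *
t=dict(np.load("top0.npz")); s=dict(np.load("scene0.npz"))
def crop(im,u,v,r=24): return cv2.resize(im["color"][v-r:v+r,u-r:u+r,::-1],(380,290*380//380),interpolation=cv2.INTER_CUBIC) if 0 else cv2.resize(im["color"][v-r:v+r,u-r:u+r,::-1],(295,295),interpolation=cv2.INTER_CUBIC)
cv2.imwrite("pics/crops.png",np.vstack([np.hstack([crop(t,210,212),crop(t,299,205)]),np.hstack([crop(s,238,258),crop(s,308,213)])]))
w=cloud(t); c=t["color"].astype(int)
for n,(u,v) in dict(L=(210,212),R=(299,205)).items():
    W=w[v-26:v+26,u-26:u+26]; C=c[v-26:v+26,u-26:u+26]
    m=(W[...,2]>.042)&(W[...,2]<.07)
    P=W[m]; (cx,cy),sz,a=cv2.minAreaRect(P[:,:2].astype(np.float32))
    print(n,m.sum(),"rect",cx,cy,sz,a,"z",np.nanpercentile(P[:,2],[10,50,90]))
    am=m&(C[...,0]-C[...,2]>80); fr=m&(C[...,0]-C[...,2]<50)&(C.sum(-1)>400)
    print(" amber",am.sum(),W[am].mean(0)," frosted",fr.sum(),W[fr].mean(0))
    d=(W[...,2]>.006)&(W[...,2]<.017); (a_,b_),r=cv2.minEnclosingCircle(W[d][:,:2].astype(np.float32)); print(" disc",a_,b_,r)
    vx=cv2.fitLine(P[:,:2].astype(np.float32),cv2.DIST_L2,0,.01,.01).ravel(); print(" line",vx,np.degrees(np.arctan2(vx[1],vx[0])))
W=w[170:260,375:490]; C=c[170:260,375:490]; m=(C.min(-1)>190)&(abs(W[...,2]-.014)<.01)
print("book",cv2.minAreaRect(W[m][:,:2].astype(np.float32)),np.median(W[m],0))
```

```text
L 153 rect 0.5055856704711914 0.2694968283176422 (0.010126196779310703, 0.08689874410629272) 57.70942306518555 z [0.04537685 0.0513488  0.05473303]
 amber 113 [0.49424525 0.27592969 0.05096467]  frosted 32 [0.52986256 0.25359279 0.05124421]
 disc 0.5113767385482788 0.2775260806083679 0.07759587466716766
 line [ 0.84139866 -0.5404149   0.5031489   0.27017635] -32.711887
R 129 rect 0.5071535110473633 0.04891758784651756 (0.0904340147972107, 0.008065897040069103) 3.753830909729004 z [0.04956719 0.05264153 0.05513222]
 amber 88 [0.52011806 0.04970616 0.05256894]  frosted 38 [0.4750283  0.04684942 0.05280062]
 disc 0.5124551653862 0.05963514372706413 0.06430268287658691
 line [0.9978822  0.06504747 0.50615406 0.04875478] 3.7295785
book ((0.45494139194488525, -0.2757650315761566), (0.20983339846134186, 0.14548762142658234), 89.5801010131836) [ 0.45395274 -0.27485623  0.01039478]
```

View pics/crops.png

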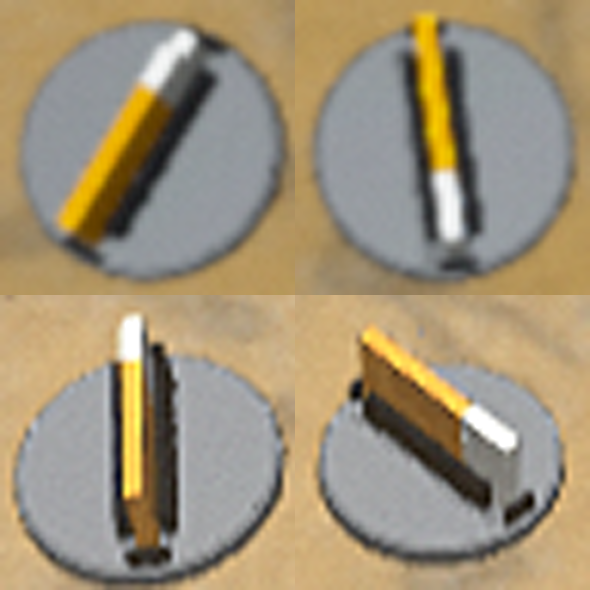

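The crops show the left slide's frosted end stepping down at its tip, around (195,45) in the upper-left crop. The right slide's top is full length. I'll confirm the notch with a height profile and refine the left slide's pose.

```bash
cat >> h.py <<'E'
def delta(p,R=None):
    "remaining shift (4 cm units) and turn (8 deg units) in tool axes"
    o=ctrl.get_obs(); T=Ro.from_rotvec(o["tool_rot"])
    print("t",round(o["t"],2),"pos",np.round(o["tool_pos"],4),"q",np.round(o["q"],2),"shift",np.round(T.inv().apply(np.array(p)-o["tool_pos"])/.04,2),
      "" if R is None else np.round((T.inv()*R).as_rotvec(degrees=True)/8,2),"open",round(o["opening"],4),"grip",o["grip_force"])
E
python3 - <<'E'
from h import *
t=dict(np.load("top0.npz")); w=cloud(t); c=t["color"].astype(int)
for n,(u,v),C0,d in [("L",(210,212),(.5056,.2695),np.array([.843,-.538])),("R",(299,205),(.5072,.0489),np.array([-.998,-.065]))]:
    W=w[v-26:v+26,u-26:u+26].reshape(-1,3); s=(W[:,:2]-C0)@d; e=(W[:,:2]-C0)@[-d[1],d[0]]
    print(n)
    for a in range(-50,50,5):
        k=(s*1e3>=a)&(s*1e3<a+5)&(abs(e)<.012)
        top=k&(W[:,2]>.040)
        if top.any(): print(a,top.sum(),"zmax %.4f"%np.nanmax(W[k,2]),"e top mid %.4f"%np.median(e[k&(W[:,2]>.05)]) if (k&(W[:,2]>.05)).any() else "")
E
```

```text
L
-45 7 zmax 0.0526 e top mid 0.0011
-40 9 zmax 0.0546 e top mid -0.0009
-35 11 zmax 0.0568 e top mid 0.0007
-30 10 zmax 0.0559 e top mid -0.0009
-25 11 zmax 0.0544 e top mid 0.0018
-20 9 zmax 0.0563 e top mid 0.0003
-15 10 zmax 0.0566 e top mid -0.0004
-10 11 zmax 0.0546 e top mid 0.0002
-5 10 zmax 0.0568 e top mid -0.0003
0 8 zmax 0.0581 e top mid 0.0006
5 10 zmax 0.0544 e top mid 0.0005
10 11 zmax 0.0555 e top mid -0.0011
15 9 zmax 0.0567 e top mid 0.0008
20 10 zmax 0.0548 e top mid 0.0013
25 10 zmax 0.0546 e top mid -0.0005
30 7 zmax 0.0580 e top mid -0.0002
35 7 zmax 0.0532 e top mid 0.0003
40 6 zmax 0.0454 
45 1 zmax 0.0416 
R
-50 1 zmax 0.0506 e top mid -0.0018
-45 5 zmax 0.0546 e top mid 0.0007
-40 7 zmax 0.0555 e top mid -0.0001
-35 7 zmax 0.0550 e top mid -0.0007
-30 8 zmax 0.0577 e top mid 0.0008
-25 6 zmax 0.0567 e top mid 0.0005
-20 8 zmax 0.0557 e top mid -0.0015
-15 7 zmax 0.0551 e top mid 0.0003
-10 7 zmax 0.0565 e top mid -0.0005
-5 7 zmax 0.0546 e top mid 0.0003
0 6 zmax 0.0592 e top mid -0.0004
5 9 zmax 0.0549 e top mid -0.0013
10 7 zmax 0.0568 e top mid 0.0005
15 6 zmax 0.0542 e top mid -0.0002
20 8 zmax 0.0570 e top mid 0.0003
25 8 zmax 0.0575 e top mid -0.0014
30 7 zmax 0.0526 e top mid 0.0012
35 7 zmax 0.0568 e top mid -0.0015
40 10 zmax 0.0564 e top mid 0.0010
45 2 zmax 0.0548 e top mid 0.0034
```

The left slide is the notched one: its top drops to about 45 mm at the frosted tip. Slide x is (.843,-.538) and the label face is (.538,.843). The grasp point is (.497,.275). Moving now.

Request:
drive_tool(steps=[{"translation": [0.75, -0.75, 0], "angular": [0, 0, 0], "gripper": 1}, {"translation": [0.75, -0.75, 0], "angular": [0, 0, 0], "gripper": 1}, {"translation": [0.75, -0.75, 0], "angular": [0, 0, 0], "gripper": 1}, {"translation": [0.75, -0.75, 0], "angular": [0, 0, 0], "gripper": 1}, {"translation": [0.75, -0.75, 0], "angular": [0, 0, 0], "gripper": 1}, {"translation": [0.75, -0.75, 0], "angular": [0, 0, 0], "gripper": 1}, {"translation": [0.75, -0.75, 0], "angular": [0, 0, 0], "gripper": 1}, {"translation": [0.75, -0.75, 0], "angular": [0, 0, 0], "gripper": 1}], force=60)

```text
t: 1.1
tool_pos: [0.3385, -0.3009, 0.2495]
tool_rot: [-3.11, -0.444, 0.0]
contact_force: [1.0, -0.4, -0.1]
opening: 0.0854
grip_force: 0.0
```

Request:
drive_tool(steps=[{"translation": [0.75, -0.75, 0], "angular": [0, 0, 0], "gripper": 1}, {"translation": [0.75, -0.75, 0], "angular": [0, 0, 0], "gripper": 1}, {"translation": [0.75, -0.75, 0], "angular": [0, 0, 0], "gripper": 1}, {"translation": [0.75, -0.75, 0], "angular": [0, 0, 0], "gripper": 1}, {"translation": [0.5, -0.95, 0], "angular": [0, 0, 0], "gripper": 1}, {"translation": [0.5, -0.95, 0], "angular": [0, 0, 0], "gripper": 1}, {"translation": [0.5, -0.95, 0], "angular": [0, 0, 0], "gripper": 1}, {"translation": [0.5, -0.95, 0], "angular": [0, 0, 0], "gripper": 1}])

```text
t: 2.1
tool_pos: [0.4539, 0.0162, 0.2496]
tool_rot: [-3.11, -0.444, 0.001]
contact_force: [0.3, 1.0, -0.1]
opening: 0.0852
grip_force: 0.0
```

Request:
drive_tool(steps=[{"translation": [0.5, -0.95, 0], "angular": [0, 0, 0], "gripper": 1}, {"translation": [0.5, -0.95, 0], "angular": [0, 0, 0], "gripper": 1}, {"translation": [0.5, -0.95, 0], "angular": [0, 0, 0], "gripper": 1}, {"translation": [0.5, -0.95, 0], "angular": [0, 0, 0], "gripper": 1}, {"translation": [0.5, -0.95, 0], "angular": [0, 0, 0], "gripper": 1}, {"translation": [0.5, -0.95, 0], "angular": [0, 0, 0], "gripper": 1}, {"translation": [0, 0, 0], "angular": [0, 0, -1], "gripper": 1}, {"translation": [0, 0, 0], "angular": [0, 0, -1], "gripper": 1}])

```text
t: 3.1
tool_pos: [0.505, 0.2678, 0.2491]
tool_rot: [3.015, 0.882, -0.002]
contact_force: [-0.1, -1.0, -0.2]
opening: 0.0857
grip_force: 0.0
```

Request:
drive_tool(steps=[{"translation": [0, 0, 0], "angular": [0, 0, -1], "gripper": 1}, {"translation": [0, 0, 0], "angular": [0, 0, -1], "gripper": 1}, {"translation": [0, 0, 0], "angular": [0, 0, -1], "gripper": 1}, {"translation": [0, 0, 0], "angular": [0, 0, -1], "gripper": 1}, {"translation": [0, 0, 0], "angular": [0, 0, -1], "gripper": 1}, {"translation": [0, 0, 0], "angular": [0, 0, -1], "gripper": 1}, {"translation": [0, 0, 0], "angular": [0, 0, -1], "gripper": 1}, {"translation": [0, 0, 0], "angular": [0, 0, -1], "gripper": 1}])

```text
t: 4.1
tool_pos: [0.5051, 0.2671, 0.2493]
tool_rot: [-2.091, -2.344, 0.002]
contact_force: [-0.2, -0.6, 0.6]
opening: 0.085
grip_force: 0.0
```

Request:
drive_tool(steps=[{"translation": [0, 0, 0], "angular": [0, 0, -1], "gripper": 1}, {"translation": [0, 0, 0], "angular": [0, 0, -1], "gripper": 1}, {"translation": [0, 0, 0], "angular": [0, 0, -1], "gripper": 1}, {"translation": [0, 0, 0], "angular": [0, 0, -1], "gripper": 1}, {"translation": [0, 0, 0], "angular": [0, 0, -1], "gripper": 1}, {"translation": [0, 0, 0], "angular": [0, 0, -1], "gripper": 1}, {"translation": [0, 0, 0], "angular": [0, 0, 0], "gripper": 1}])

```text
t: 4.97
tool_pos: [0.5051, 0.2671, 0.2494]
tool_rot: [-0.966, -2.988, 0.001]
contact_force: [-0.4, 0.8, 0.8]
opening: 0.0854
grip_force: 0.0
```

Run:
```python
from h import *
y=np.array([.539,.842,0]);x=np.array([-.842,.539,0]);z=np.array([0,0,-1.])
R=Ro.from_matrix(np.c_[x,y,z]); delta([.4972,.2749,.050],R)
```

```text
t 4.97 pos [0.5051 0.2671 0.2494] q [ 0.36 -0.07  1.74  0.    1.48 -0.59] shift [0.27 0.05 4.99] [-0.01 -0.   -0.4 ] open 0.0854 grip 0.0
```

Request:
drive_tool(steps=[{"translation": [0.27, 0.05, 0], "angular": [0, 0, -0.4], "gripper": 1}, {"translation": [0, 0, 0.9], "angular": [0, 0, 0], "gripper": 1}, {"translation": [0, 0, 0.9], "angular": [0, 0, 0], "gripper": 1}, {"translation": [0, 0, 0.9], "angular": [0, 0, 0], "gripper": 1}, {"translation": [0, 0, 0.8], "angular": [0, 0, 0], "gripper": 1}, {"translation": [0, 0, 0.6], "angular": [0, 0, 0], "gripper": 1}, {"translation": [0, 0, 0], "angular": [0, 0, 0], "gripper": 1}])

```text
t: 5.85
tool_pos: [0.4959, 0.2744, 0.0833]
tool_rot: [-0.882, -3.011, 0.005]
contact_force: [-0.1, 1.1, 0.1]
opening: 0.0854
grip_force: 0.0
```

Run:
```python
from h import *
y=np.array([.539,.842,0]);x=np.array([-.842,.539,0]);z=np.array([0,0,-1.])
R=Ro.from_matrix(np.c_[x,y,z]); delta([.4972,.2749,.050],R)
im=ctrl.get_image("scene"); save(im,"pics/s1.png")
a=im["color"][160:320,160:360,::-1]
cv2.imwrite("pics/s1c.png",cv2.resize(a,(700,560),interpolation=cv2.INTER_CUBIC))
```

```text
t 5.85 pos [0.4959 0.2744 0.0833] q [ 0.37  0.08  1.88  0.    1.19 -0.63] shift [-0.02  0.03  0.83] [-0.03 -0.02 -0.  ] open 0.0854 grip 0.0
```

View pics/s1c.png

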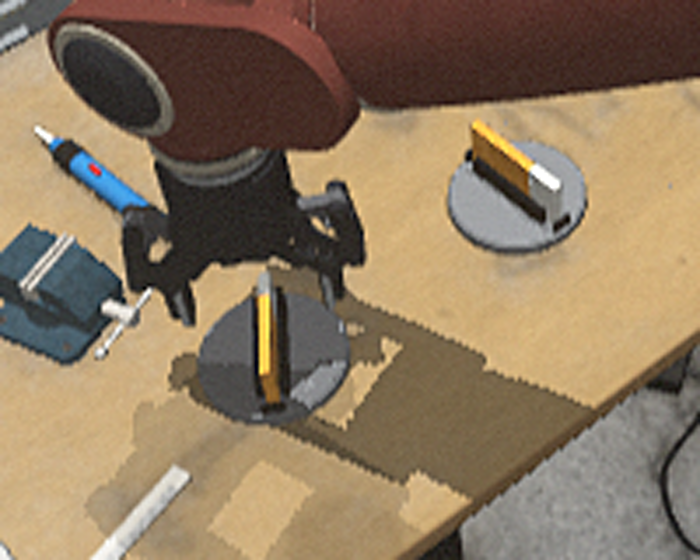

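In the crop the open fingers, at about (185,310) and (335,290), straddle the notched slide at (265,340). The forearm is clear of the plain slide. Next I descend and close.

Request:
drive_tool(steps=[{"translation": [0, 0, 0.4], "angular": [0, 0, 0], "gripper": 1}, {"translation": [0, 0, 0.3], "angular": [0, 0, 0], "gripper": 1}, {"translation": [0, 0.03, 0.1], "angular": [0, 0, 0], "gripper": 1}, {"translation": [0, 0, 0], "angular": [0, 0, 0], "gripper": 0.5}, {"translation": [0, 0, 0], "angular": [0, 0, 0], "gripper": 0.3}, {"translation": [0, 0, 0], "angular": [0, 0, 0], "gripper": 0.2}, {"translation": [0, 0, 0], "angular": [0, 0, 0], "gripper": 0.0}, {"translation": [0, 0, 0], "angular": [0, 0, 0], "gripper": 0.0}], force=60)

```text
t: 6.9
tool_pos: [0.4985, 0.2761, 0.0543]
tool_rot: [0.88, 3.016, -0.0]
contact_force: [-1.1, -1.1, 1.7]
opening: 0.0068
grip_force: 59.6
```

Request:
drive_tool(steps=[{"translation": [0, 0, 0], "angular": [0, 0, 0], "gripper": 0.0}, {"translation": [0, 0, 0], "angular": [0, 0, 0], "gripper": 0.0}, {"translation": [0, 0, 0], "angular": [0, 0, 0], "gripper": 0.0}, {"translation": [0, 0, 0], "angular": [0, 0, 0], "gripper": 0.0}])

```text
t: 7.4
tool_pos: [0.4985, 0.2762, 0.0543]
tool_rot: [0.88, 3.016, -0.0]
contact_force: [-1.7, -1.6, 5.4]
opening: 0.0067
grip_force: 60.1
```

Request:
drive_tool(steps=[{"translation": [0, 0, -0.2], "angular": [0, 0, 0], "gripper": 0}, {"translation": [0, 0, -0.3], "angular": [0, 0, 0], "gripper": 0}, {"translation": [0, 0, -0.4], "angular": [0, 0, 0], "gripper": 0}, {"translation": [0, 0, -0.4], "angular": [0, 0, 0], "gripper": 0}, {"translation": [0, 0, -0.4], "angular": [0, 0, 0], "gripper": 0}, {"translation": [0, 0, 0], "angular": [0, 0, 0], "gripper": 0}, {"translation": [0, 0, 0], "angular": [0, 0, 0], "gripper": 0}])

```text
t: 8.28
tool_pos: [0.4982, 0.276, 0.1217]
tool_rot: [-0.88, -3.015, 0.0]
contact_force: [0.1, -0.1, -0.9]
opening: 0.0066
grip_force: 59.4
```

Run:
```python
from h import *
delta([.4972,.2749,.25])
a=[]
for n,(u0,v0) in dict(scene=(180,160),top=(170,150)).items():
    im=ctrl.get_image(n); a.append(cv2.resize(im["color"][v0:v0+130,u0:u0+110,::-1],(395,467),interpolation=cv2.INTER_CUBIC))
cv2.imwrite("pics/g1.png",np.hstack(a))
```

```text
t 8.28 pos [0.4982 0.276  0.1217] q [ 0.38  0.04  1.85 -0.    1.25 -0.63] shift [ 0.01 -0.04 -3.21]  open 0.0066 grip 59.37820315361023
```

View pics/g1.png

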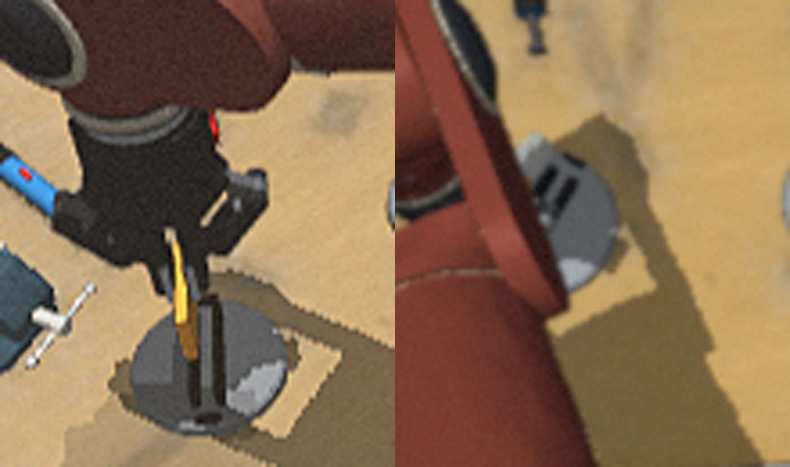

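The slide came up cleanly, amber end in the fingers, with the stand empty below at about (205,370) in the left half. Now I lift higher, yaw it and carry it over the book.

Request:
drive_tool(steps=[{"translation": [0, 0, -0.6], "angular": [0, 0, 0.3], "gripper": 0}, {"translation": [0, 0, -0.9], "angular": [0, 0, 0.7], "gripper": 0}, {"translation": [0, 0, -0.9], "angular": [0, 0, 1], "gripper": 0}, {"translation": [0, 0, -0.8], "angular": [0, 0, 1], "gripper": 0}, {"translation": [0, 0, 0], "angular": [0, 0, 1], "gripper": 0}, {"translation": [0, 0, 0], "angular": [0, 0, 1], "gripper": 0}, {"translation": [0, 0, 0], "angular": [0, 0, 1], "gripper": 0}, {"translation": [0, 0, 0], "angular": [0, 0, 1], "gripper": 0}])

```text
t: 9.38
tool_pos: [0.4981, 0.276, 0.2489]
tool_rot: [-2.198, -2.244, 0.003]
contact_force: [-0.2, 0.6, -1.7]
opening: 0.007
grip_force: 59.4
```

Request:
drive_tool(steps=[{"translation": [0, 0, 0], "angular": [0, 0, 1], "gripper": 0}, {"translation": [0, 0, 0], "angular": [0, 0, 1], "gripper": 0}, {"translation": [0, 0, 0], "angular": [0, 0, 1], "gripper": 0}, {"translation": [0, 0, 0], "angular": [0, 0, 1], "gripper": 0}, {"translation": [0, 0, 0], "angular": [0, 0, 0], "gripper": 0}, {"translation": [-0.45, 0.2, 0], "angular": [0, 0, 0], "gripper": 0}, {"translation": [-0.9, 0.4, 0], "angular": [0, 0, 0], "gripper": 0}, {"translation": [-0.9, 0.4, 0], "angular": [0, 0, 0], "gripper": 0}])

```text
t: 10.38
tool_pos: [0.4866, 0.1765, 0.2497]
tool_rot: [2.726, 1.561, -0.001]
contact_force: [-0.6, -0.3, -0.6]
opening: 0.0065
grip_force: 59.4
```

Request:
drive_tool(steps=[{"translation": [-0.9, 0.4, 0], "angular": [0, 0, 0], "gripper": 0}, {"translation": [-0.9, 0.4, 0], "angular": [0, 0, 0], "gripper": 0}, {"translation": [-0.9, 0.4, 0], "angular": [0, 0, 0], "gripper": 0}, {"translation": [-0.9, 0.4, 0], "angular": [0, 0, 0], "gripper": 0}, {"translation": [-0.9, 0.4, 0], "angular": [0, 0, 0], "gripper": 0}, {"translation": [-0.9, 0.4, 0], "angular": [0, 0, 0], "gripper": 0}, {"translation": [-0.9, 0.4, 0], "angular": [0, 0, 0], "gripper": 0}, {"translation": [0, 0, 0], "angular": [0, 0, 0], "gripper": 0}])

```text
t: 11.38
tool_pos: [0.4546, -0.0981, 0.2498]
tool_rot: [2.73, 1.553, -0.001]
contact_force: [0.2, 0.4, -1.5]
opening: 0.0069
grip_force: 59.4
```

Run:
```python
from h import *
o=ctrl.get_obs(); print(np.round(Ro.from_rotvec(o["tool_rot"]).as_matrix(),3))
delta([.43,-.27,.25])
```

```text
[[ 0.511  0.86  -0.   ]
 [ 0.86  -0.511 -0.   ]
 [-0.001 -0.    -1.   ]]
t 11.38 pos [ 0.4546 -0.0981  0.2498] q [-0.37 -0.35  1.97 -0.    1.52  0.16] shift [-4.01  1.67 -0.  ]  open 0.0069 grip 59.37019944190979
```

Request:
drive_tool(steps=[{"translation": [-0.9, 0.4, 0], "angular": [0, 0, 0], "gripper": 0}, {"translation": [-0.9, 0.4, 0], "angular": [0, 0, 0], "gripper": 0}, {"translation": [-0.9, 0.4, 0], "angular": [0, 0, 0], "gripper": 0}, {"translation": [-0.9, 0.4, 0], "angular": [0, 0, 0], "gripper": 0}, {"translation": [-0.4, 0.1, 0], "angular": [0, 0, 0], "gripper": 0}, {"translation": [0, 0, 0], "angular": [0, 0, 0], "gripper": 0}])

```text
t: 12.12
tool_pos: [0.4325, -0.2679, 0.2498]
tool_rot: [-2.728, -1.557, -0.0]
contact_force: [0.5, 1.0, -1.9]
opening: 0.0064
grip_force: 59.4
```

Request:
drive_tool(steps=[{"translation": [0, 0, 0], "angular": [-0.4, 0, 0], "gripper": 0}, {"translation": [0, 0, 0], "angular": [-0.7, 0, 0], "gripper": 0}, {"translation": [0, 0, 0], "angular": [-0.7, 0, 0], "gripper": 0}, {"translation": [0, 0, 0], "angular": [-0.7, 0, 0], "gripper": 0}, {"translation": [0, 0, 0], "angular": [0, 0, 0], "gripper": 0}])

```text
t: 12.75
tool_pos: [0.4322, -0.2659, 0.2492]
tool_rot: [2.456, 1.405, 0.248]
contact_force: [-0.6, 0.0, -1.2]
opening: 0.0062
grip_force: 59.4
```

Run:
```python
from h import *
o=ctrl.get_obs(); print(np.round(Ro.from_rotvec(o["tool_rot"]).as_matrix(),3))
delta([.43,-.27,.25])
```

```text
[[ 0.507  0.81   0.294]
 [ 0.862 -0.477 -0.172]
 [ 0.001  0.341 -0.94 ]]
t 12.75 pos [ 0.4322 -0.2659  0.2492] q [-0.73 -0.47  2.09  0.07  1.18 -0.22] shift [-0.12  0.01 -0.02]  open 0.0062 grip 59.38342809677124
```

Request:
drive_tool(steps=[{"translation": [0, 0, 0], "angular": [-0.6, 0, 0], "gripper": 0}, {"translation": [0, 0, 0], "angular": [-0.7, 0, 0], "gripper": 0}, {"translation": [0, 0, 0], "angular": [-0.7, 0, 0], "gripper": 0}, {"translation": [0, 0, 0], "angular": [-0.7, 0, 0], "gripper": 0}, {"translation": [0, 0, 0], "angular": [-0.6, 0, 0], "gripper": 0}, {"translation": [0, 0, 0], "angular": [0, 0, 0], "gripper": 0}])

```text
t: 13.5
tool_pos: [0.4325, -0.2669, 0.2486]
tool_rot: [2.078, 1.188, 0.508]
contact_force: [-0.4, -0.3, -0.6]
opening: 0.0065
grip_force: 59.4
```

Run:
```python
from h import *
o=ctrl.get_obs(); print(np.round(Ro.from_rotvec(o["tool_rot"]).as_matrix(),3))
delta([.43,-.27,.25])
```

```text
[[ 0.507  0.596  0.622]
 [ 0.862 -0.352 -0.365]
 [ 0.001  0.722 -0.692]]
t 13.5 pos [ 0.4325 -0.2669  0.2486] q [-0.8  -0.76  2.37  0.28  0.77 -0.39] shift [-0.1   0.01 -0.03]  open 0.0065 grip 59.40238416194916
```

Request:
drive_tool(steps=[{"translation": [0, 0.25, 0.25], "angular": [0, 0, 0], "gripper": 0}, {"translation": [0, 0.25, 0.25], "angular": [0, 0, 0], "gripper": 0}, {"translation": [0, 0, 0], "angular": [-0.5, 0, 0], "gripper": 0}, {"translation": [0, 0, 0], "angular": [-0.5, 0, 0], "gripper": 0}, {"translation": [0, 0, 0], "angular": [-0.3, 0, 0], "gripper": 0}, {"translation": [0, 0, 0], "angular": [0, 0, 0], "gripper": 0}, {"translation": [0, 0, 0], "angular": [0, 0, 0], "gripper": 0}, {"translation": [0, 0, 0], "angular": [0, 0, 0], "gripper": 0}])

```text
t: 14.5
tool_pos: [0.4576, -0.2825, 0.2515]
tool_rot: [1.92, 1.097, 0.593]
contact_force: [0.2, 0.5, -0.2]
opening: 0.0066
grip_force: 59.4
```

Run:
```python
from h import *
o=ctrl.get_obs(); print(np.round(Ro.from_rotvec(o["tool_rot"]).as_matrix(),3),abs(np.array(o["dq"])).max())
delta([.43,-.27,.25])
a=[]
for n,(u0,v0) in dict(scene=(330,70),top=(360,140)).items():
    im=ctrl.get_image(n); np.savez(n+"1.npz",**im); a.append(cv2.resize(im["color"][v0:v0+140,u0:u0+140,::-1],(395,395),interpolation=cv2.INTER_CUBIC))
cv2.imwrite("pics/f1.png",np.hstack(a))
```

```text
[[ 0.508  0.472  0.721]
 [ 0.862 -0.278 -0.425]
 [-0.     0.837 -0.548]] 0.006898662425821897
t 14.5 pos [ 0.4576 -0.2825  0.2515] q [-0.8  -0.73  2.41  0.45  0.53 -0.55] shift [-0.08 -0.44 -0.61]  open 0.0066 grip 59.41956102848053
```

View pics/f1.png

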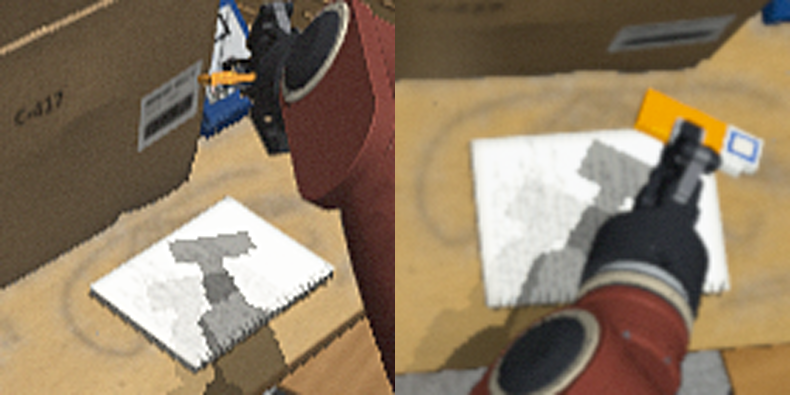

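The blue-edged label faces up at about (740,147) in the top view. The fingers hold the amber part and the slide is well above the book. The label face is about 33° from straight up, the origin is about 3 cm from the book centre, and the arm is still, so I'm handing in.

```bash
python3 -c "
from station import ctrl
print(ctrl.finish_job())"
```

```text
the job is handed in; nothing more can be done
None
```

The notched slide is held still by its clear amber end over the logbook, label face up about 33° from vertical at roughly 0.25 m; the plain slide was not touched, and I handed the job in at about 14.6 s (no verdict was returned).

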